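# Pin the sprung vent wheel open

### The arm

A 7-joint arm with a two-finger parallel gripper is mounted at the origin on the work surface. World frame = base frame: x ahead of the robot, y to its left, z up, the work surface at z = 0. Lengths are in m, angles in rad, forces in N, time in s.
With the tool pointing down it reaches from about 0.4 to 0.85 m from the base axis. Payload 4.5 kg.
Tool frame: the origin (TCP) lies between the finger pads; the fingertips stand 11 mm ahead of it and the grasp point (between the pads) lies 8 mm behind it (r.tip_reach is the distance from the TCP to the fingertips, in m); x points along the fingers, y is the direction in which the jaws open and shut, and the axes are right-handed (so a half turn about x gives the same grasp; the last joint's range is limited). The gripper opens to 88 mm and grips with 3 to 60 N. Pads are 18 mm wide; open, the fingers measure 123 mm over their backs; the gripper's body (75 mm by 187 mm) begins 45 mm behind the grasp point.
Start: joints at [-1.072, 0.689, -0.195, 1.565, 0.157, 0.902, -0.215], TCP at [0.28, 0.559, 0.25] pointing down, gripper open.
Joint ranges: [-3.01, 3.01], [-0.46, 2.08], [-1.47, 1.51], [0.13, 2.56], [-1, 4.14], [0.04, 2.09], [-2.66, 2.66]. Speed limits (rad/s): [2.57, 2.57, 3.14, 3.14, 3.14, 3.14, 3.14].

### API

Orientations are given as a unit quaternion [x, y, z, w].
In Python, from plant import r gives the robot as it stands.
- The arm moves only by the tool drive_tool, never from a script. Its argument "deltas" is a list of rows, each a list of 3 entries, a list of its own where there are three numbers: the turn, a rotation vector about the tool's x, y, z in degrees, then the shift along the tool's x, y, z in cm, then the finger opening in cm, from 0 to 8.81. A call has 1 to 12 rows; each row shifts and turns the commanded pose from where the row before left it, along the tool's axes as they then stand; what a row does not reach is not made up. A row lasts 1/12 s, in which the tool goes at most 41.7 mm and 7.16 degrees, less where a joint would pass 70% of its speed; a pose out of reach is approached as far as the arm can. A call is refused whole if a number of a shift passes 4.17 or a number of a turn 7.16, either way. A call with a gripper value outside its range is refused whole. The fingers move at their own pace and stop on an object; "force" is the grip in N (left out, the last holds). Time passes only in rows, so rows that do not move let the fingers close. It gives the time, the measured TCP pose, the force and the opening at its end, in the units of the state.
- r.get_state(): the state, without advancing time (a new reading comes with each control period).
- r.snapshot(name): name is "side" or "top"; returns a dict with "color" (400x640x3 uint8, red, green, blue), "fov_y" (degrees; the focal length in pixels is half the picture's height over the tangent of half this angle, whatever the lens; pixels are square), "cx", "cy" (the principal point, pixels), "k1" (the pictures are not rectified: a ray, as slopes to the right and down, at radius r is drawn at 1 + k1 r^2 times it, then the intrinsics apply), "extrinsics" (4x4, takes a point from world to camera coordinates). Camera axes: x right, y up, looking along -z (the intrinsics and any distortion apply to the point x, -y, -z); pixel columns grow to the right and rows downward; lengths in m; the calibration is good to about 2 mm. A picture is of the moment at which its call begins. There is no depth.
- r.finish_job(): hands the job in, once; it reports no verdict.
The state is a dict: "clock": time; "q": joint angles; "qd": joint speeds; "joint_torque": joint torques, N m; "tool_pos": TCP position; "eef_rot": TCP orientation; "contact_force": force on the tool from outside, world axes, zero at the start; "moment": the same for the moment, N m; "opening": opening from 0.0 (shut) to 1.0 (fully open).
Only numpy, scipy, OpenCV 4.12 (cv2) and the standard library are available. Lean on these libraries where they do the work, as an engineer would, in place of code of your own. Each camera call takes 0.05 s, during which the arm holds its last target. There are 200 camera calls.

### The job

Air the attic: pull the locking pin out of the pin pot, lay it down flat on the round silicone pot base, let go, and take it up again by its bamboo handle so that the shank points down. Put the shank through the hole in the sprung vent wheel, use it to turn the wheel counterclockwise against its spring, and, holding the wheel there, feel for the hidden lock hole underneath until the pin drops fully home; then let go so that the pin alone keeps the wheel turned. Do not knock over or shove the dill pot, the seed dispenser or the glass jar.

Things in the scene. Friction and masses are not known exactly. Their poses are not given: they have to be found in the camera images.
- pin: loose rigid locking pin, about 110 g: square bamboo handle 30 x 30 x 45 mm, then on the same axis a round steel shank 12 mm thick, 55 mm long. Origin: on the axis at the shoulder between them; +z along the shank to the nose (handle z -45 to 0, shank 0 to 55 mm); x, y normal to the handle's sides. Starts upside down in the pin pot: on its handle, nose up, any yaw
- pin_nose (a point): end of the pin's shank, a flat 6 mm nose, 55 mm from the shoulder; the last 8 mm of shank taper to it
- pin_handle (a point): centre of the pin's square handle, 22.5 mm behind the shoulder. The handle is the heavier part: the pin lies stably on a side of the handle, axis level; let go leaning 45 degrees with the handle's end edge on a surface, it topples flat
- pin_pot: fixed white ceramic pin pot, round, 62 mm across the rim, 60 mm high, wall and floor 5 mm, cavity about 52 mm wide at the mouth. It hides the pin's handle; about 45 mm of shank stick out of it. Origin: centre of its underside
- pot_base: fixed round flat silicone pot base (mat), 140 mm in diameter, 4 mm thick. Origin: centre of its underside
- vent_base: fixed round steel vent housing, 174 mm in diameter, two screw lugs, under the wheel. Origin: centre of its underside on the ledge. In it a smooth lock plate, top at 24 mm, with one blind lock hole hidden by the wheel: 16 mm wide, floor 4 mm above the ledge, 45 mm from the axis; the wheel's hole stands over it at an unmeasured turn between 0.6 and 1.2 rad
- wheel_axis (a point): point on the wheel's vertical turning axis at the height of its top face, 36 mm above the ledge; a hub 36 mm wide stands 12 mm above this
- wheel_hole (a point): centre of the wheel's one through hole at its top face, 36 mm above the ledge: 16 mm wide, 10 mm deep, 45 mm from the axis, 2 mm gap below to the lock plate. Travels with the wheel. A pin in it rests on the lock plate and drags the wheel (the handle need not turn); over the lock hole it sinks 20 mm more, shoulder then 59 mm above the ledge
- wheel (a joint): turn of the sprung tension wheel (flat steel disc 174 mm wide with a hub), rad: 0 at its rest stop, growing counterclockwise seen from above, up to 1.6. A spring drives it back to 0: 0.07 N m at rest, rising 0.14 N m per rad (about 5.3 N at the hole at 1.2 rad). Locked, play lets it settle up to 0.12 rad short
- dill_pot: white ceramic pot, 96 mm wide at the rim, 90 mm high, with dill sprigs to about 170 mm; bystander. Origin: centre of its underside
- seed_dispenser: clear plastic seed dispenser, 58 mm in diameter, 115 mm high with its push button on top; bystander. Origin: centre of its underside
- glass_jar: closed glass jar with a steel lid, 74 mm in diameter, 110 mm high; bystander. Origin: centre of its underside
Not all that is in view belongs to the job. Of the things shaped like the pot_base, the black one is meant.

How it is judged:
By the outcome, as a careful person would: the job done as asked, in the order asked, and still so for the second after the job is handed in, with the robot touching nothing.
It also fails if it takes over 64 s, if anything falls off the work surface, if the arm or the gripper's body presses on something with over 40 N, if the wrist force passes 120 N, or if a joint passes its speed limit or range.

## Working session

There is one attempt and no reset: what is moved stays moved. The work goes in short steps, Python scripts to look and compute and a tool call to move; the robot and the scene stay as the last step left them, time stands still between calls to the robot, and variables do not carry over. Pictures are saved under pics/ and viewed, about 8 in all and at most 12, crops included, and the job is handed in when it is done.

Besides the shell and the picture viewer there is one more tool, called after "Request:" as name(argument=value, ...), one argument or row to a line, values as JSON. drive_tool: Moves the arm, as the interface text tells. Its arguments: {"type":"object","properties":{"deltas":{"type":"array","items":{"type":"array"}},"force":{"type":"number"}},"required":["deltas"]}

```bash
ls; mkdir -p pics; cat > h.py <<'E'
import numpy as np, cv2
from plant import r
def cam(s):
    f=200/np.tan(np.radians(s["fov_y"])/2); return f,s["cx"],s["cy"],s["k1"],np.array(s["extrinsics"])
def proj(s,p):
    f,cx,cy,k,E=cam(s); c=E@np.append(p,1); a=np.array([c[0],-c[1]])/-c[2]
    a=a*(1+k*(a@a)); return np.array([cx,cy])+f*a
def ray(s,u,v):
    f,cx,cy,k,E=cam(s); d=np.array([u-cx,v-cy])/f; a=d.copy()
    for _ in range(20): a=d/(1+k*(a@a))
    R=E[:3,:3]; return -R.T@E[:3,3], R.T@np.array([a[0],-a[1],-1])
def atz(s,u,v,z):
    o,d=ray(s,u,v); return o+d*(z-o[2])/d[2]
def tri(s1,p1,s2,p2):
    o1,d1=ray(s1,*p1);o2,d2=ray(s2,*p2)
    t=np.linalg.lstsq(np.c_[d1,-d2],o2-o1,rcond=None)[0]
    a,b=o1+d1*t[0],o2+d2*t[1]; return (a+b)/2,np.linalg.norm(a-b)
def save(s,n,box=None,k=1):
    im=s["color"][...,::-1]
    if box: im=im[box[1]:box[3],box[0]:box[2]]
    cv2.imwrite("pics/"+n,cv2.resize(im,None,fx=k,fy=k,interpolation=cv2.INTER_CUBIC))
E
python3 - <<'E'
from h import *
import pickle
S={n:r.snapshot(n) for n in("top","side")}
pickle.dump(S,open("S0.pkl","wb"))
for n in S:
    save(S[n],n+"0.png",k=1.25); E=S[n]["extrinsics"]; print(n,S[n]["fov_y"],S[n]["cx"],S[n]["cy"],S[n]["k1"],np.round(E,3).tolist())
print(r.get_state())
E
```

```text
pics
top 54.1504929858848 312.77430392735494 193.71390587143796 -0.06729676171387977 [[0.013, -1.0, 0.023, -0.02], [0.988, 0.017, 0.151, -0.574], [-0.151, 0.021, 0.988, -0.75], [0.0, 0.0, 0.0, 1.0]]
side 45.11225585676215 321.5772013071963 202.3283614481331 -0.0122232759609125 [[0.763, -0.647, -0.012, -0.449], [0.399, 0.456, 0.795, -0.284], [-0.509, -0.611, 0.606, -0.813], [0.0, 0.0, 0.0, 1.0]]
{'clock': 0.1, 'q': array([-1.07218562,  0.68989767, -0.19449337,  1.56623128,  0.15730005,
        0.90248542, -0.215102  ]), 'qd': array([ 1.11442465e-03, -2.07127106e-03, -1.29469895e-03, -1.35031582e-03,
       -1.20838113e-03,  6.09354868e-04, -2.57522638e-05]), 'joint_torque': array([-3.52705945e-03, -5.28491807e+01, -1.27145637e+00, -1.53837436e+01,
       -5.25639381e-02,  1.93141008e-03,  2.95357415e-05]), 'tool_pos': array([0.2799655 , 0.55818192, 0.24899339]), 'eef_rot': array([ 0.16227101,  0.68818681, -0.16341272,  0.68801403]), 'contact_force': array([-0.29721223,  0.15595394, -0.49363812]), 'moment': array([ 0.03143845, -0.00055885,  0.00745437]), 'opening': 0.9998179672218974}
```

View pics/top0.png

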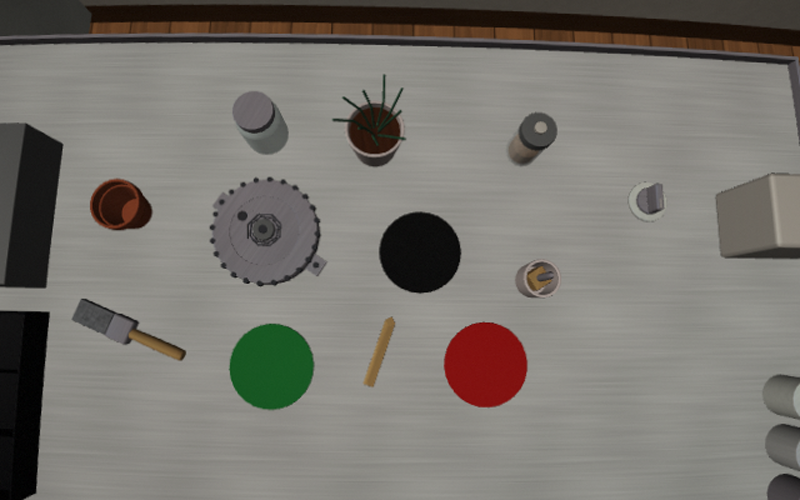

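View pics/side0.png

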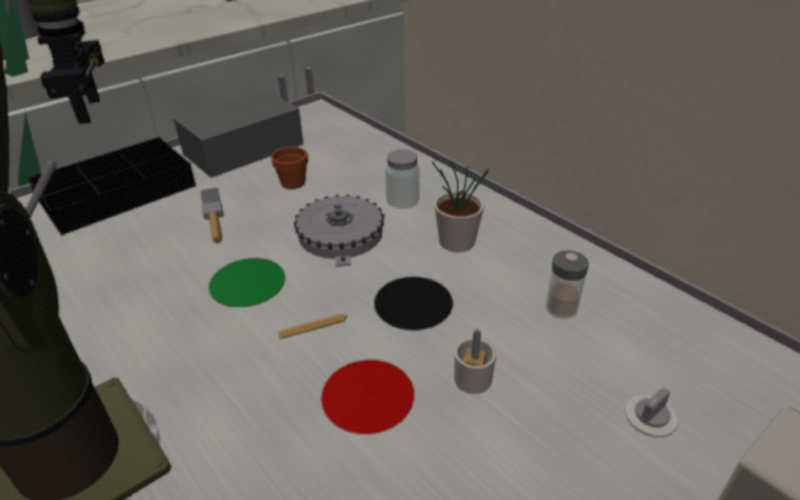

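The top view (800 px scale) shows the wheel at (265,230) with a dark hole at about (242,216). The candidate mats are black (420,252), green (272,366) and red (485,365), and the black one is meant. The pin pot, with its steel shank and bamboo handle, is at (537,278). Other things with a similar look: the terracotta pot at (120,205) is empty, and the white disc at (647,201) is a knob. The jar is at (258,122), the dill at (375,130) and the dispenser at (532,138). Next is a crop montage to confirm.

```bash
python3 - <<'E'
from h import *
import pickle
S=pickle.load(open("S0.pkl","rb"))
def c(n,x,y,w,h,k):
    im=S[n]["color"][y:y+h,x:x+w,::-1]; return cv2.resize(im,(w*k,h*k),interpolation=cv2.INTER_CUBIC)
a=np.hstack([c("top",160,135,100,100,4),c("top",400,195,66,66,6)[:396].repeat(1,0) if 0 else cv2.resize(c("top",405,195,50,50,8),(400,400))])
b=np.hstack([cv2.resize(c("side",225,145,100,50,4),(400,200)),cv2.resize(c("side",350,255,60,60,4),(400,400))[:200]]) 
cv2.imwrite("pics/m1.png",a)
b=np.hstack([c("side",230,145,80,66,5),c("side",350,257,50,66,5)[:, :250]]);b=np.vstack([a,np.pad(b[:200] if 0 else cv2.resize(b,(390,198)),((0,0),(0,410),(0,0)))])
sd=cv2.resize(c("side",350,255,50,62,8),(400,496))[:,:]
cv2.imwrite("pics/m1.png",np.vstack([a[:, :],np.hstack([c("side",230,145,80,40,5),np.zeros((200,400,3),np.uint8)])]))
cv2.imwrite("pics/m2.png",np.hstack([a[:,400:],cv2.resize(c("side",352,258,50,62,8),(400,496))[:400]]))
s=S["top"]
for n,u,v,z in[("base",420,252,.004),("wheel",265,231,.036),("hole",242,216,.036),("pot",538,278,.06),("hub",263,230,.048),("dill",375,130,.09),("disp",537,125,.115),("jar",255,109,.11),("lugR",318,265,.01)]:
    print(n,atz(s,u/1.25,v/1.25,z).round(4))
s=S["side"]
for n,u,v,z in[("base",414,302,.004),("wheel",340,221,.036),("pot",474.5,357,.06),("hub",340,212,.048)]:
    print(n,atz(s,u/1.25,v/1.25,z).round(4))
E
```

```text
base [ 0.5637 -0.0614  0.004 ]
wheel [0.5899 0.196  0.036 ]
hole [0.6144 0.2355 0.036 ]
pot [ 0.5174 -0.2456  0.06  ]
hub [0.5895 0.1965 0.048 ]
dill [0.7462 0.0178 0.09  ]
disp [ 0.7514 -0.2346  0.115 ]
jar [0.7696 0.2049 0.11  ]
lugR [0.538  0.1103 0.01  ]
base [ 0.5617 -0.065   0.004 ]
wheel [0.5857 0.1871 0.036 ]
pot [ 0.5085 -0.2596  0.06  ]
hub [0.5948 0.1983 0.048 ]
```

View pics/m1.png

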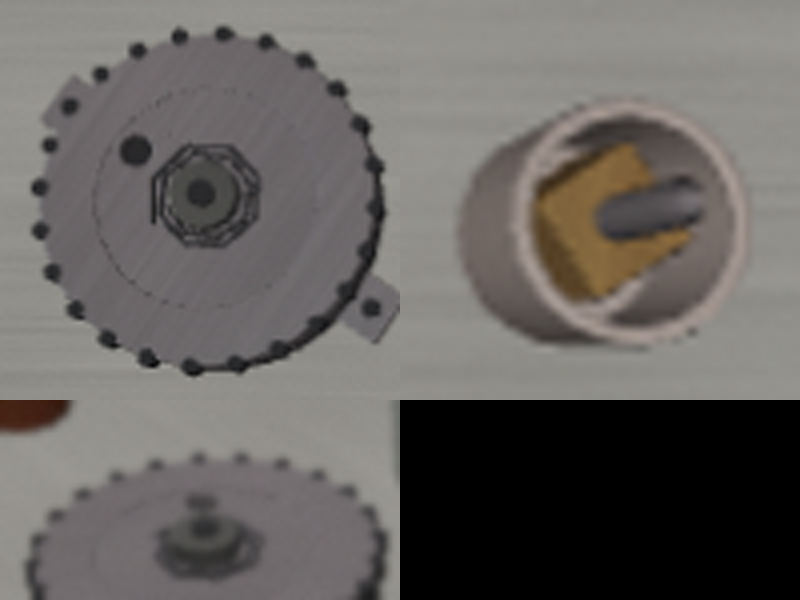

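View pics/m2.png

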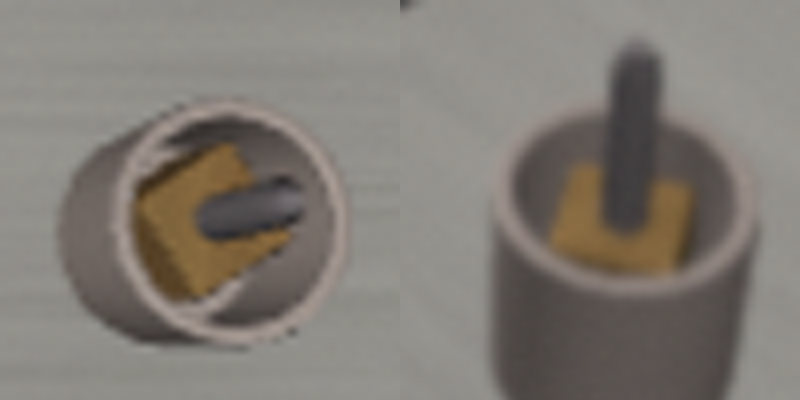

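```bash
python3 - <<'E'
from h import *
import pickle
S=pickle.load(open("S0.pkl","rb"));t,s=S["top"],S["side"]
g=-.44
T=lambda x,y:(405+x/8+g,195+y/8+g); D=lambda x,y:(352+(x-400)/8+g,258+y/8+g)
print("rim",atz(t,*T(233,220),.06).round(4),atz(s,*D(622,197),.06).round(4))
print("nose",tri(t,T(290,190),s,D(637,48)),atz(t,*T(290,190),.105).round(4),atz(s,*D(637,48),.105).round(4))
print("should",atz(t,*T(215,222),.05).round(4),atz(s,*D(630,222),.05).round(4))
for p in [(137,190),(235,145),(290,237),(188,300)]: print("hc",atz(t,*T(*p),.05).round(4))
W=lambda x,y:(160+x/4-.38,135+y/4-.38)
w=atz(t,*W(205,200),.036);h=atz(t,*W(136,151),.036);
V=lambda x,y:(230+x/5-.4,145+(y-400)/5-.4)
print("wheel",w.round(4),"hole",h.round(4),np.linalg.norm(w-h),"hub",atz(t,*W(202,193),.05).round(4),"side hole",atz(s,*V(201,502),.036).round(4))
# rim ellipse fit: predicted extents
E

```

```text
rim [ 0.5182 -0.2523  0.06  ] [ 0.5142 -0.2533  0.06  ]
nose (array([ 0.52037977, -0.25081112,  0.10243072]), np.float64(0.0036296284663379194)) [ 0.5216 -0.251   0.105 ] [ 0.5165 -0.2519  0.105 ]
should [ 0.5185 -0.251   0.05  ] [ 0.5172 -0.2539  0.05  ]
hc [ 0.5263 -0.2312  0.05  ]
hc [ 0.538  -0.2567  0.05  ]
hc [ 0.5149 -0.2702  0.05  ]
hc [ 0.4987 -0.2435  0.05  ]
wheel [0.5903 0.1984 0.036 ] hole [0.6153 0.2355 0.036 ] 0.04479776187397012 hub [0.5914 0.1967 0.05  ] side hole [0.6131 0.2351 0.036 ]
```

```bash
cat >> h.py <<'E'
from scipy.spatial.transform import Rotation as Ro
def frame(az,tilt,roll=0):
    """t = down, tilted by tilt deg toward azimuth az (deg); jaw axis horizontal at az+90 or az-90 (roll=1)"""
    a,b=np.radians(az),np.radians(tilt)
    x=np.array([np.sin(b)*np.cos(a),np.sin(b)*np.sin(a),-np.cos(b)]); y=np.array([-np.sin(a),np.cos(a),0])*(1-2*roll)
    return Ro.from_matrix(np.c_[x,y,np.cross(x,y)])
def to(pos,R,n=None,st=None):
    """pos: wanted grasp point"""
    st=st or r.get_state(); R0=Ro.from_quat(st["eef_rot"]); p=np.array(pos)+R.apply([.008,0,0])
    d=R0.inv().apply(p-st["tool_pos"])*100; w=(R0.inv()*R).as_rotvec()*180/np.pi
    print("t",round(st["clock"],2),"rot",w.round(1),"shift(tool0)",d.round(2),"F",st["contact_force"].round(1),"op",round(st["opening"]*88,1))
def show():
    st=r.get_state();R0=Ro.from_quat(st["eef_rot"]);M=R0.as_matrix()
    print("grasp",(st["tool_pos"]-M[:,0]*.008).round(4),"x",M[:,0].round(3),"y",M[:,1].round(3),"z",M[:,2].round(3),"q",st["q"].round(2))
E
python3 - <<'E'
from h import *
show()
to([.5185,-.252,.16],frame(24.5,0)); to([.5185,-.252,.16],frame(24.5,0,1))
E
```

```text
grasp [0.28   0.5582 0.257 ] x [-0.001 -0.002 -1.   ] y [ 0.448  0.894 -0.002] z [ 0.894 -0.448  0.   ] q [-1.07  0.69 -0.19  1.57  0.16  0.9  -0.22]
t 0.1 rot [-51.1  -0.    0.1] shift(tool0) [  9.81 -61.72  57.63] F [-0.3  0.2 -0.5] op 88.0
t 0.1 rot [1.289e+02 1.000e-01 0.000e+00] shift(tool0) [  9.81 -61.72  57.63] F [-0.3  0.2 -0.5] op 88.0
```

Request:
drive_tool(
  deltas=[
    [[0, 0, 0], [0, -2.5, 2.3], 8.8],
    [[0, 0, 0], [0, -2.9, 2.7], 8.8],
    [[0, 0, 0], [0, -2.9, 2.7], 8.8],
    [[0, 0, 0], [0, -2.9, 2.7], 8.8],
    [[0, 0, 0], [0, -2.9, 2.7], 8.8],
    [[0, 0, 0], [0, -2.9, 2.7], 8.8],
    [[0, 0, 0], [0, -2.9, 2.7], 8.8],
    [[0, 0, 0], [0, -2.9, 2.7], 8.8],
    [[0, 0, 0], [0, -2.9, 2.7], 8.8],
    [[0, 0, 0], [0, -2.9, 2.7], 8.8],
    [[0, 0, 0], [0, -2.9, 2.7], 8.8],
    [[0, 0, 0], [0, -2.9, 2.7], 8.8],
  ],
  force=20,
)

```text
clock: 1.1
tool_pos: [0.412, 0.1059, 0.2496]
eef_rot: [0.163, 0.688, -0.163, 0.688]
contact_force: [2.0, -0.2, 0.2]
opening: 0.996
```

Request:
drive_tool(
  deltas=[
    [[0, 0, 0], [0, -2.9, 2.7], 8.8],
    [[0, 0, 0], [0, -2.9, 2.7], 8.8],
    [[0, 0, 0], [0, -2.9, 2.7], 8.8],
    [[0, 0, 0], [0, -2.9, 2.7], 8.8],
    [[0, 0, 0], [0, -2.9, 2.7], 8.8],
    [[-7, 0, 0], [0, 0, 0], 8.8],
    [[-7, 0, 0], [0, 0, 0], 8.8],
    [[-7, 0, 0], [0, 0, 0], 8.8],
    [[-7, 0, 0], [0, 0, 0], 8.8],
    [[-7, 0, 0], [0, 0, 0], 8.8],
    [[-7, 0, 0], [0, 0, 0], 8.8],
    [[-7, 0, 0], [0, 0, 0], 8.8],
  ],
)

```text
clock: 2.1
tool_pos: [0.4675, -0.0825, 0.2495]
eef_rot: [-0.139, 0.693, 0.139, 0.693]
contact_force: [-0.9, -0.7, 0.1]
opening: 0.999
```

```bash
python3 - <<'E'
from h import *
show()
to([.5185,-.252,.15],frame(24.5,0))
E
```

```text
grasp [ 0.4675 -0.0825  0.2575] x [-0.001  0.    -1.   ] y [-0.386  0.923  0.   ] z [ 0.923  0.386 -0.   ] q [ 0.43  0.54 -0.54  1.99  0.41  0.72  1.61]
t 2.1 rot [-1.8 -0.  -0. ] shift(tool0) [ 10.75 -17.61  -1.83] F [-0.9 -0.7  0.1] op 87.9
```

Request:
drive_tool(
  deltas=[
    [[-1.8, 0, 0], [0, 0, 0], 8.8],
    [[0, 0, 0], [0, -3.5, -0.4], 8.8],
    [[0, 0, 0], [0, -3.5, -0.4], 8.8],
    [[0, 0, 0], [0, -3.5, -0.4], 8.8],
    [[0, 0, 0], [0, -3.5, -0.4], 8.8],
    [[0, 0, 0], [1, -3.4, -0.4], 8.8],
    [[0, 0, 0], [3, 0, 0], 8.8],
    [[0, 0, 0], [3, 0, 0], 8.8],
    [[0, 0, 0], [2.7, 0, 0], 8.8],
    [[0, 0, 0], [0, 0, 0], 8.8],
  ],
)

```text
clock: 2.93
tool_pos: [0.5171, -0.2486, 0.1478]
eef_rot: [-0.146, 0.695, 0.149, 0.689]
contact_force: [-1.5, 0.7, -0.0]
opening: 0.997
```

```bash
python3 - <<'E'
from h import *
show()
to([.5185,-.252,.088],frame(24.5,0))
s=r.snapshot("side");t=r.snapshot("top")
def c(S,x,y,w,h,k): return cv2.resize(S["color"][y:y+h,x:x+w,::-1],(w*k,h*k),interpolation=cv2.INTER_CUBIC)
cv2.imwrite("pics/a1.png",np.hstack([c(t,370,160,100,100,4),c(s,330,210,100,100,4)]))
E
```

```text
grasp [ 0.5172 -0.2487  0.1558] x [-0.009  0.003 -1.   ] y [-0.408  0.913  0.007] z [ 0.913  0.408 -0.007] q [ 0.64  0.8  -0.47  1.8   0.53  0.69  1.86]
t 2.93 rot [-0.4 -0.4 -0.4] shift(tool0) [ 6.78 -0.41  0.04] F [-1.5  0.7 -0. ] op 87.8
```

View pics/a1.png

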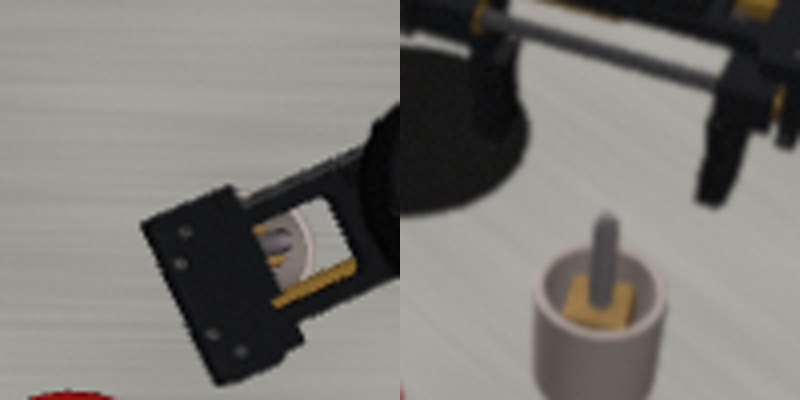

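The open fingers stand on both sides of the shank (side crop, nose at (605,220); fingers at (490,90) and (720,190)). I'll descend and close.

Request:
drive_tool(
  deltas=[
    [[0, 0, 0], [2.5, -0.2, 0], 8.8],
    [[0, 0, 0], [2.2, -0.1, 0], 8.8],
    [[0, 0, 0], [1.3, 0, 0], 8.8],
    [[0, 0, 0], [0.7, 0, 0], 8.8],
    [[0, 0, 0], [0, 0, 0], 5],
    [[0, 0, 0], [0, 0, 0], 3],
    [[0, 0, 0], [0, 0, 0], 1],
    [[0, 0, 0], [0, 0, 0], 0.5],
    [[0, 0, 0], [0, 0, 0], 0.5],
    [[0, 0, 0], [0, 0, 0], 0.5],
    [[0, 0, 0], [0, 0, 0], 0.5],
  ],
  force=30,
)

```text
clock: 3.95
tool_pos: [0.5221, -0.2521, 0.086]
eef_rot: [-0.148, 0.691, 0.148, 0.692]
contact_force: [-0.2, 0.3, -0.8]
opening: 0.494
```

```bash
python3 - <<'E'
from h import *
show()
to([.5185,-.252,.21],frame(24.5,0))
E
```

```text
grasp [ 0.522  -0.2521  0.094 ] x [ 0. -0. -1.] y [-0.409  0.912 -0.   ] z [0.912 0.409 0.   ] q [ 0.6   0.89 -0.4   1.82  0.6   0.56  1.8 ]
t 3.95 rot [-0.3  0.   0. ] shift(tool0) [-11.6    0.15  -0.32] F [-0.2  0.3 -0.8] op 43.5
```

Request:
drive_tool(
  deltas=[
    [[0, 0, 0], [0.5, 0, -0.3], 4],
    [[0, 0, 0], [0, 0, 0], 1],
    [[0, 0, 0], [0, 0, 0], 0.5],
    [[0, 0, 0], [0, 0, 0], 0.5],
    [[0, 0, 0], [0, 0, 0], 0.5],
    [[0, 0, 0], [0, 0, 0], 0.5],
    [[0, 0, 0], [0, 0, 0], 0.5],
    [[0, 0, 0], [0, 0, 0], 0.5],
    [[0, 0, 0], [0, 0, 0], 0.5],
  ],
)

```text
clock: 4.7
tool_pos: [0.5192, -0.2532, 0.0806]
eef_rot: [-0.148, 0.691, 0.148, 0.691]
contact_force: [-0.0, 0.5, -1.3]
opening: 0.125
```

```bash
python3 - <<'E'
from h import *
show()
to([.52,-.252,.21],frame(24.5,0))
E
```

```text
grasp [ 0.5192 -0.2532  0.0886] x [-0.  0. -1.] y [-0.409  0.912  0.   ] z [0.912 0.409 0.   ] q [ 0.6   0.9  -0.39  1.83  0.61  0.54  1.8 ]
t 4.7 rot [-0.3  0.  -0. ] shift(tool0) [-12.14   0.07   0.12] F [-0.   0.5 -1.3] op 11.0
```

Request:
drive_tool(
  deltas=[
    [[0, 0, 0], [-1, 0, 0], 0.5],
    [[0, 0, 0], [-2, 0, 0], 0.5],
    [[0, 0, 0], [-3, 0, 0], 0.5],
    [[0, 0, 0], [-3, 0, 0], 0.5],
    [[0, 0, 0], [-3, 0, 0], 0.5],
    [[6, 0, 0], [0, 0, 0], 0.5],
    [[6, 0, 0], [0, 0, 0], 0.5],
    [[6, 0, 0], [0, 0, 0], 0.5],
    [[6, 0, 0], [0, 0, 0], 0.5],
    [[6, 0, 0], [0, 0, 0], 0.5],
  ],
)

```text
clock: 5.53
tool_pos: [0.519, -0.2532, 0.2015]
eef_rot: [0.038, 0.706, -0.038, 0.706]
contact_force: [-0.6, 0.1, -1.6]
opening: 0.122
```

```bash
python3 - <<'E'
from h import *
show()
to([.5484,-.0617,.21],frame(-6,0))
to([.5484,-.0617,.21],frame(-6,55))
E
```

```text
grasp [ 0.519  -0.2532  0.2095] x [ 0.  0. -1.] y [0.107 0.994 0.   ] z [ 0.994 -0.107  0.   ] q [ 0.59  0.7  -0.37  1.76  0.35  0.75  1.51]
t 5.53 rot [-0.1  0.  -0. ] shift(tool0) [-0.05 19.35  0.88] F [-0.6  0.1 -1.6] op 10.8
t 5.53 rot [ -0.1 -55.    0.1] shift(tool0) [-0.39 19.35  1.54] F [-0.6  0.1 -1.6] op 10.8
```

Request:
drive_tool(
  deltas=[
    [[0, 0, 0], [0, 3, 0.2], 0.5],
    [[0, 0, 0], [0, 3.6, 0.2], 0.5],
    [[0, 0, 0], [0, 3.6, 0.2], 0.5],
    [[0, 0, 0], [0, 3.6, 0.2], 0.5],
    [[0, 0, 0], [0, 3.6, 0.1], 0.5],
    [[0, 0, 0], [0, 2, 0], 0.5],
    [[0, -5, 0], [0, 0, 0], 0.5],
    [[0, -7, 0], [0, 0, 0], 0.5],
    [[0, -7, 0], [0, 0, 0], 0.5],
    [[0, -7, 0], [0, 0, 0], 0.5],
    [[0, -7, 0], [0, 0, 0], 0.5],
    [[0, -7, 0], [0, 0, 0], 0.5],
  ],
)

```text
clock: 6.53
tool_pos: [0.5316, -0.0743, 0.1921]
eef_rot: [0.014, 0.597, -0.06, 0.8]
contact_force: [0.2, -0.7, -1.5]
opening: 0.123
```

Request:
drive_tool(
  deltas=[
    [[0, -7, 0], [0, 0, 0], 0.5],
    [[0, -5, 0], [0, 0, 0], 0.5],
    [[0, -3, 0], [0, 0, 0], 0.5],
    [[0, 0, 0], [0, 0, 0], 0.5],
  ],
)

```text
clock: 6.87
tool_pos: [0.5224, -0.083, 0.1875]
eef_rot: [0.002, 0.578, -0.071, 0.813]
contact_force: [-0.7, 0.2, -1.6]
opening: 0.125
```

```bash
python3 - <<'E'
from h import *
show()
to([.5484,-.0617,.0652],frame(-6,55))
E
```

```text
grasp [ 0.5198 -0.0821  0.195 ] x [ 0.323 -0.112 -0.94 ] y [ 0.118  0.99  -0.078] z [ 0.939 -0.086  0.332] q [ 0.17  0.6  -0.26  2.23  1.61  0.27 -0.12]
t 6.87 rot [  2.1 -35.5   4.1] shift(tool0) [12.74  3.41 -1.34] F [-0.7  0.2 -1.6] op 11.0
```

Request:
drive_tool(
  deltas=[
    [[0, -4, 0.5], [0, 0, 0], 0.5],
    [[0, -4, 0.5], [0, 0, 0], 0.5],
    [[0, -4, 0.5], [0, 0, 0], 0.5],
    [[0, -4, 0.5], [0, 0, 0], 0.5],
    [[0, -4, 0.5], [0, 0, 0], 0.5],
    [[0, -4, 0.5], [0, 0, 0], 0.5],
    [[0, -4, 0.5], [0, 0, 0], 0.5],
    [[0, -4, 0.5], [0, 0, 0], 0.5],
  ],
)

```text
clock: 7.53
tool_pos: [0.5292, -0.0759, 0.1761]
eef_rot: [-0.011, 0.407, -0.042, 0.912]
contact_force: [0.9, 1.8, -3.0]
opening: 0.125
```

```bash
python3 - <<'E'
from h import *
show()
to([.5484,-.0617,.0652],frame(-6,55))
to([.5484,-.0617,.1652],frame(-6,55))
E
```

```text
grasp [ 0.5239 -0.0752  0.182 ] x [ 0.665 -0.085 -0.742] y [ 0.067  0.996 -0.054] z [ 0.744 -0.013  0.668] q [ 0.6   0.98 -1.1   2.55  2.3   1.24 -0.67]
t 7.53 rot [  3.8 -12.9   0.5] shift(tool0) [10.16  2.15 -5.82] F [ 0.9  1.8 -3. ] op 11.0
t 7.53 rot [  3.8 -12.9   0.5] shift(tool0) [2.74 1.6  0.86] F [ 0.9  1.8 -3. ] op 11.0
```

Request:
drive_tool(
  deltas=[
    [[0, 0, 0], [1.5, 0.4, 0.5], 0.5],
    [[0, 0, 0], [1.5, 0.4, 0.5], 0.5],
    [[2, -1.5, 0], [1.5, 0.4, 0], 0.5],
    [[2, -1.5, 0], [1.5, 0, 0], 0.5],
  ],
)

```text
clock: 7.87
tool_pos: [0.58, -0.0671, 0.1379]
eef_rot: [0.023, 0.38, -0.055, 0.923]
contact_force: [-0.2, 0.8, -1.2]
opening: 0.124
```

```bash
python3 - <<'E'
from h import *
show()
to([.5594,-.063,.073],frame(-6,47))
E
```

```text
grasp [ 0.5743 -0.0664  0.1435] x [ 0.705 -0.085 -0.705] y [0.12  0.993 0.   ] z [ 0.7   -0.084  0.71 ] q [ 0.57  1.12 -1.06  2.46  2.41  1.33 -0.7 ]
t 7.87 rot [-0.6 -1.8  0.6] shift(tool0) [ 3.89  0.16 -6.05] F [-0.2  0.8 -1.2] op 10.9
```

Request:
drive_tool(
  deltas=[
    [[0, -1, 0], [1, 0.1, -1.5], 0.5],
    [[0, -1, 0], [1, 0.1, -1.5], 0.5],
    [[0, 0, 0], [1, 0, -1.5], 0.5],
    [[0, 0, 0], [0.6, 0, -1.1], 0.5],
    [[0, 0, 0], [0, 0, 0], 0.5],
    [[0, 0, 0], [0, 0, 0], 0.5],
  ],
)

```text
clock: 8.37
tool_pos: [0.5667, -0.0631, 0.0721]
eef_rot: [0.021, 0.365, -0.055, 0.929]
contact_force: [0.1, 0.6, -0.1]
opening: 0.122
```

```bash
python3 - <<'E'
from h import *
show()
to([.5594,-.063,.073],frame(-6,47))
E
```

```text
grasp [ 0.5609 -0.0624  0.0775] x [ 0.727 -0.086 -0.681] y [ 0.117  0.993 -0.   ] z [ 0.676 -0.08   0.732] q [ 0.52  1.32 -0.99  2.51  2.58  1.55 -0.75]
t 8.37 rot [-0.5  0.1  0.6] shift(tool0) [ 0.2  -0.07 -0.43] F [ 0.1  0.6 -0.1] op 10.8
```

Request:
drive_tool(
  deltas=[
    [[0, 0, 0], [0.15, 0, -0.2], 0.5],
    [[0, 0, 0], [0.1, 0, -0.1], 0.5],
    [[0, 0, 0], [0, 0, 0], 0.5],
  ],
)

```text
clock: 8.62
tool_pos: [0.5672, -0.0626, 0.0698]
eef_rot: [0.023, 0.363, -0.054, 0.93]
contact_force: [-0.3, -0.4, -2.0]
opening: 0.122
```

```bash
python3 - <<'E'
from h import *
show()
to([.5594,-.063,.073],frame(-6,47))
t=r.snapshot("top");s=r.snapshot("side")
def c(S,x,y,w,h,k): return cv2.resize(S["color"][y:y+h,x:x+w,::-1],(w*k,h*k),interpolation=cv2.INTER_CUBIC)
cv2.imwrite("pics/a2.png",np.hstack([c(t,270,140,130,130,3),c(s,260,160,130,130,3)]))
E
```

```text
grasp [ 0.5614 -0.0619  0.0752] x [ 0.73  -0.084 -0.678] y [0.117 0.993 0.003] z [ 0.673 -0.082  0.735] q [ 0.52  1.33 -0.98  2.51  2.59  1.55 -0.75]
t 8.62 rot [-0.6  0.3  0.4] shift(tool0) [ 0.01 -0.13 -0.29] F [-0.3 -0.4 -2. ] op 10.8
```

View pics/a2.png

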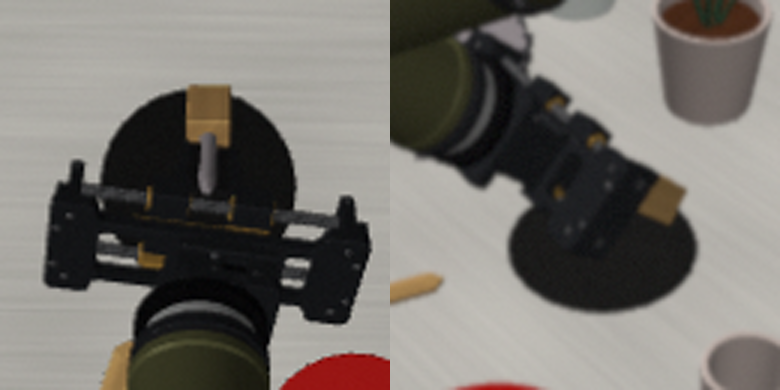

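Request:
drive_tool(
  deltas=[
    [[0, 0, 0], [0.1, 0, -0.15], 0.5],
    [[0, 0, 0], [0, 0, 0], 0.5],
    [[0, 0, 0], [0, 0, 0], 2],
    [[0, 0, 0], [0, 0, 0], 5],
    [[0, 0, 0], [0, 0, 0], 7],
    [[0, 0, 0], [0, 0, 0], 7],
    [[0, 0, 0], [0, 0, 0], 7],
    [[0, 0, 0], [0, 0, 0], 7],
    [[0, 0, 0], [0, 0, 0], 7],
    [[0, 0, 0], [0, 0, 0], 7],
  ],
)

```text
clock: 9.55
tool_pos: [0.5666, -0.062, 0.0674]
eef_rot: [0.024, 0.363, -0.054, 0.93]
contact_force: [-0.4, -0.0, 1.0]
opening: 0.705
```

```bash
python3 - <<'E'
from h import *
show()
t=r.snapshot("top");s=r.snapshot("side")
def c(S,x,y,w,h,k): return cv2.resize(S["color"][y:y+h,x:x+w,::-1],(w*k,h*k),interpolation=cv2.INTER_CUBIC)
cv2.imwrite("pics/a3.png",np.hstack([c(t,270,140,130,130,3),c(s,260,160,130,130,3)]))
E
```

```text
grasp [ 0.5607 -0.0613  0.0728] x [ 0.73  -0.082 -0.678] y [0.117 0.993 0.005] z [ 0.673 -0.083  0.735] q [ 0.52  1.34 -0.98  2.51  2.6   1.56 -0.75]
```

View pics/a3.png

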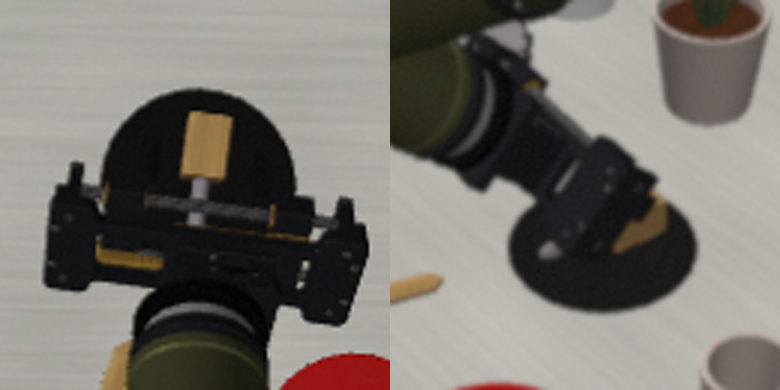

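Request:
drive_tool(
  deltas=[
    [[0, 0, 0], [-1.7, 0, 1.8], 7],
    [[0, 0, 0], [-2, 0, 2.2], 8.8],
    [[0, 0, 0], [-2, 0, 2.2], 8.8],
    [[0, 0, 0], [-1, 0, 1], 8.8],
    [[0, 6, 0], [0, 0, 1], 8.8],
    [[0, 6, 0], [0, 0, 1], 8.8],
    [[0, 6, 0], [0, 0, 0], 8.8],
    [[0, 6, 0], [0, 0, 0], 8.8],
    [[0, 6, 0], [0, 0, 0], 8.8],
    [[0, 6, 0], [0, 0, 0], 8.8],
    [[0, 6, 0], [0, 0, 0], 8.8],
    [[0, 6, 0], [0, 0, 0], 8.8],
  ],
)

```text
clock: 10.65
tool_pos: [0.5741, -0.0705, 0.173]
eef_rot: [0.03, 0.663, -0.053, 0.746]
contact_force: [2.2, -1.0, -0.9]
opening: 0.996
```

```bash
python3 - <<'E'
from h import *
import pickle
show()
t=pickle.load(open("S0.pkl","rb"))["top"]
P=[atz(t,270+x/3-.33,140+y/3-.33,.034) for x,y in[(192,111),(233,115),(225,183),(181,178)]]
print(np.round(P,4).tolist(),np.mean(P,0).round(4))
e=(P[0]+P[1])/2-(P[2]+P[3])/2; az=np.degrees(np.arctan2(e[1],e[0])); print("len",np.linalg.norm(e),"az",az)
c=np.mean(P,0); to([c[0],c[1],.10],frame(az,0)); to([c[0],c[1],.029],frame(az,0))
E
```

```text
grasp [ 0.5732 -0.0702  0.181 ] x [ 0.115 -0.038 -0.993] y [ 0.119  0.993 -0.024] z [ 0.986 -0.115  0.118] q [ 0.55  0.86 -0.95  1.87  1.04  0.86  0.52]
[[0.6116, -0.0539, 0.034], [0.6093, -0.0823, 0.034], [0.5619, -0.0768, 0.034], [0.5648, -0.0466, 0.034]] [ 0.5869 -0.0649  0.034 ]
len 0.04756936124095036 az -7.7317497180056955
t 10.65 rot [1.  6.8 1.3] shift(tool0) [8.17 0.9  0.24] F [ 2.2 -1.  -0.9] op 87.7
t 10.65 rot [1.  6.8 1.3] shift(tool0) [15.22  1.08 -0.6 ] F [ 2.2 -1.  -0.9] op 87.7
```

Request:
drive_tool(
  deltas=[
    [[1, 6.8, 1.3], [0, 0, 0], 8.8],
    [[0, 0, 0], [2.5, 0.3, 0.3], 8.8],
    [[0, 0, 0], [3, 0.3, 0.3], 8.8],
    [[0, 0, 0], [2.5, 0.2, 0.3], 8.8],
    [[0, 0, 0], [0, 0, 0], 8.8],
  ],
)

```text
clock: 11.07
tool_pos: [0.5831, -0.0647, 0.0875]
eef_rot: [0.048, 0.706, -0.049, 0.704]
contact_force: [-0.4, -0.8, -0.3]
opening: 0.995
```

```bash
python3 - <<'E'
from h import *
show()
to([.587,-.065,.027],frame(-7.7,0))
E
```

```text
grasp [ 0.5831 -0.0647  0.0955] x [-0.003 -0.001 -1.   ] y [ 0.137  0.991 -0.002] z [ 0.991 -0.137 -0.003] q [ 0.5   1.03 -0.89  1.78  1.03  0.89  0.56]
t 11.07 rot [-0.2 -0.2  0.1] shift(tool0) [6.85 0.04 0.41] F [-0.4 -0.8 -0.3] op 87.5
```

Request:
drive_tool(
  deltas=[
    [[0, 0, 0], [2.5, 0, 0.2], 8.8],
    [[0, 0, 0], [2.5, 0, 0.2], 8.8],
    [[0, 0, 0], [1.5, 0, 0], 8.8],
    [[0, 0, 0], [0.3, 0, 0], 6],
    [[0, 0, 0], [0, 0, 0], 4],
    [[0, 0, 0], [0, 0, 0], 3],
    [[0, 0, 0], [0, 0, 0], 2.5],
    [[0, 0, 0], [0, 0, 0], 2.5],
    [[0, 0, 0], [0, 0, 0], 2.5],
    [[0, 0, 0], [0, 0, 0], 2.5],
    [[0, 0, 0], [0, 0, 0], 2.5],
  ],
  force=25,
)

```text
clock: 11.98
tool_pos: [0.5903, -0.0648, 0.0246]
eef_rot: [0.049, 0.704, -0.049, 0.707]
contact_force: [0.4, 0.4, 0.8]
opening: 0.42
```

```bash
python3 - <<'E'
from h import *
show()
to([.575,-.085,.037],frame(-62,0))
E
```

```text
grasp [ 0.5903 -0.0648  0.0326] x [ 0.005 -0.001 -1.   ] y [ 0.138  0.99  -0.   ] z [ 0.99  -0.138  0.005] q [ 0.47  1.12 -0.82  1.77  1.14  0.81  0.48]
t 11.98 rot [54.1  0.3 -0.1] shift(tool0) [-0.45 -2.21 -1.24] F [0.4 0.4 0.8] op 37.0
```

Request:
drive_tool(
  deltas=[
    [[0, 0, 0], [0.5, 0, -0.2], 3.8],
    [[0, 0, 0], [0, 0, 0], 2.5],
    [[0, 0, 0], [0, 0, 0], 2.5],
    [[0, 0, 0], [0, 0, 0], 2.5],
    [[0, 0, 0], [0, 0, 0], 2.5],
    [[0, 0, 0], [0, 0, 0], 2.5],
  ],
)

```text
clock: 12.48
tool_pos: [0.5881, -0.0644, 0.0191]
eef_rot: [0.049, 0.704, -0.049, 0.707]
contact_force: [0.1, 0.1, -1.8]
opening: 0.341
```

```bash
python3 - <<'E'
from h import *
show()
to([.575,-.085,.037],frame(-62,0))
E
```

```text
grasp [ 0.5881 -0.0644  0.0271] x [ 0.005 -0.001 -1.   ] y [0.138 0.99  0.   ] z [ 0.99  -0.138  0.005] q [ 0.47  1.12 -0.81  1.78  1.15  0.8   0.47]
t 12.48 rot [54.1  0.2 -0.1] shift(tool0) [-1.   -2.22 -1.01] F [ 0.1  0.1 -1.8] op 30.0
```

Request:
drive_tool(
  deltas=[
    [[0, 0, 0], [-1, 0, 0], 2.5],
    [[0, 0, 0], [-0.2, -1.2, -0.5], 2.5],
    [[0, 0, 0], [0, -1, -0.5], 2.5],
    [[6.8, 0, 0], [0, 0, 0], 2.5],
    [[6.8, 0, 0], [0, 0, 0], 2.5],
    [[6.8, 0, 0], [0, 0, 0], 2.5],
    [[6.8, 0, 0], [0, 0, 0], 2.5],
    [[6.8, 0, 0], [0, 0, 0], 2.5],
    [[6.8, 0, 0], [0, 0, 0], 2.5],
    [[6.8, 0, 0], [0, 0, 0], 2.5],
    [[6.4, 0, 0], [0, 0, 0], 2.5],
  ],
)

```text
clock: 13.4
tool_pos: [0.5742, -0.0868, 0.0312]
eef_rot: [0.366, 0.604, -0.366, 0.607]
contact_force: [-0.3, 0.8, -3.0]
opening: 0.339
```

```bash
python3 - <<'E'
from h import *
show()
to([.575,-.085,.0275],frame(-62,0))
E
```

```text
grasp [ 0.5742 -0.0868  0.0392] x [ 0.004 -0.002 -1.   ] y [0.886 0.464 0.003] z [ 0.464 -0.886  0.003] q [ 0.43  1.04 -0.65  1.82  1.02  0.66 -0.36]
t 13.4 rot [-0.3  0.2 -0.2] shift(tool0) [ 1.17  0.15 -0.13] F [-0.3  0.8 -3. ] op 29.8
```

Request:
drive_tool(
  deltas=[
    [[0, 0, 0], [0.7, 0.1, -0.1], 2.5],
    [[0, 0, 0], [0.5, 0, 0], 2.5],
    [[0, 0, 0], [0, 0, 0], 2.5],
    [[0, 0, 0], [0, 0, 0], 5],
    [[0, 0, 0], [0, 0, 0], 6],
    [[0, 0, 0], [0, 0, 0], 6],
    [[0, 0, 0], [-1.5, 0, 0], 6],
    [[0, 0, 0], [-2.5, 0, 0], 6],
  ],
)

```text
clock: 14.07
tool_pos: [0.5736, -0.0838, 0.0575]
eef_rot: [0.363, 0.606, -0.364, 0.607]
contact_force: [-0.2, -0.6, -0.1]
opening: 0.674
```

```bash
python3 - <<'E'
from h import *
show()
to([.575,-.085,.07],frame(-62,-42))
t=r.snapshot("top");s=r.snapshot("side")
def c(S,x,y,w,h,k): return cv2.resize(S["color"][y:y+h,x:x+w,::-1],(w*k,h*k),interpolation=cv2.INTER_CUBIC)
cv2.imwrite("pics/a4.png",np.hstack([c(t,270,140,130,130,3),c(s,260,160,130,130,3)]))
E
```

```text
grasp [ 0.5736 -0.0838  0.0655] x [-0.    -0.001 -1.   ] y [ 0.882  0.472 -0.   ] z [ 0.472 -0.882  0.001] q [ 0.45  1.   -0.69  1.81  0.97  0.7  -0.32]
t 14.07 rot [ 0.1 42.   0.1] shift(tool0) [-0.66  0.06 -0.36] F [-0.2 -0.6 -0.1] op 59.3
```

View pics/a4.png

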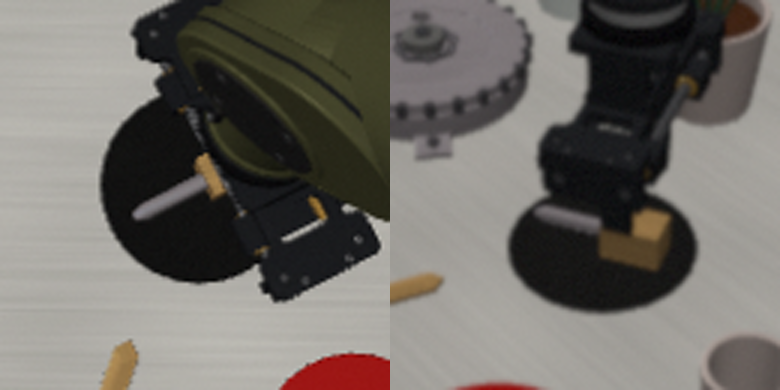

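Request:
drive_tool(
  deltas=[
    [[0, 6, 0], [-0.4, 0, 0], 6],
    [[0, 6, 0], [-0.3, 0, 0], 6],
    [[0, 6, 0], [0, 0, 0], 6],
    [[0, 6, 0], [0, 0, 0], 6],
    [[0, 6, 0], [0, 0, 0], 6],
    [[0, 6, 0], [0, 0, 0], 6],
    [[0, 6, 0], [0, 0, 0], 6],
    [[0, 0, 0], [0, 0, 0], 6],
  ],
)

```text
clock: 14.83
tool_pos: [0.5751, -0.0877, 0.0606]
eef_rot: [0.473, 0.782, -0.211, 0.347]
contact_force: [-0.7, -0.7, -1.6]
opening: 0.68
```

```bash
python3 - <<'E'
from h import *
import pickle
show()
t=pickle.load(open("S0.pkl","rb"))["top"]
n=atz(t,270+140/3-.33,140+214/3-.33,.019); m=atz(t,270+200/3-.33,140+183/3-.33,.019); d=m-n
print(n,m,np.degrees(np.arctan2(d[1],d[0])), np.linalg.norm(d))
c=n+d/np.linalg.norm(d)*.0745; print("handle c",c)
to([.5745,-.085,.028],frame(-62,-42))
E
```

```text
grasp [ 0.5776 -0.0925  0.0666] x [-0.312  0.593 -0.743] y [ 0.886  0.464 -0.001] z [ 0.344 -0.658 -0.67 ] q [ 0.74  1.36 -1.04  1.3   0.43  1.3   0.35]
[ 0.54127519 -0.01932434  0.019     ] [ 0.56363144 -0.06088526  0.019     ] -61.72352097401552 0.04719228408151593
handle c [ 0.57656783 -0.08493439  0.019     ]
t 14.83 rot [-0.3 -0.  -0.2] shift(tool0) [3.4  0.08 1.99] F [-0.7 -0.7 -1.6] op 59.8
```

Request:
drive_tool(
  deltas=[
    [[0, 0, 0], [1.3, 0.1, 0.7], 6],
    [[0, 0, 0], [1.2, 0, 0.7], 6],
    [[0, 0, 0], [0.7, 0, 0.5], 6],
    [[0, 0, 0], [0, 0, 0], 5],
    [[0, 0, 0], [0, 0, 0], 4],
  ],
  force=40,
)

```text
clock: 15.25
tool_pos: [0.5726, -0.0759, 0.0297]
eef_rot: [0.469, 0.783, -0.208, 0.351]
contact_force: [0.2, -0.4, 0.2]
opening: 0.551
```

```bash
python3 - <<'E'
from h import *
show()
to([.5755,-.085,.028],frame(-62,-42))
E
```

```text
grasp [ 0.5751 -0.0806  0.0356] x [-0.313  0.589 -0.745] y [0.881 0.473 0.003] z [ 0.355 -0.656 -0.667] q [ 0.73  1.4  -1.03  1.31  0.46  1.25  0.35]
t 15.25 rot [0.3 0.2 0. ] shift(tool0) [ 0.3  -0.18  0.81] F [ 0.2 -0.4  0.2] op 48.5
```

Request:
drive_tool(
  deltas=[
    [[0, 0, 0], [0.3, -0.1, 0.7], 4],
    [[0, 0, 0], [0, 0, 0], 3.8],
    [[0, 0, 0], [0, 0, 0], 2.5],
    [[0, 0, 0], [0, 0, 0], 2.5],
    [[0, 0, 0], [0, 0, 0], 2.5],
    [[0, 0, 0], [0, 0, 0], 2.5],
    [[0, 0, 0], [0, 0, 0], 2.5],
    [[0, 0, 0], [0, 0, 0], 2.5],
  ],
)

```text
clock: 15.92
tool_pos: [0.574, -0.0805, 0.0229]
eef_rot: [0.47, 0.782, -0.208, 0.351]
contact_force: [-0.9, -1.5, 0.0]
opening: 0.337
```

```bash
python3 - <<'E'
from h import *
show()
to([.5755,-.085,.16],frame(-62,-42))
E
```

```text
grasp [ 0.5765 -0.0852  0.0288] x [-0.311  0.59  -0.745] y [0.882 0.471 0.004] z [ 0.353 -0.656 -0.667] q [ 0.73  1.41 -1.02  1.3   0.46  1.25  0.36]
t 15.92 rot [ 0.2  0.2 -0.1] shift(tool0) [-9.73 -0.03 -8.79] F [-0.9 -1.5  0. ] op 29.6
```

Request:
drive_tool(
  deltas=[
    [[0, 0, 0], [-1.5, 0, -1.3], 2.5],
    [[0, 0, 0], [-2.4, 0, -2.1], 2.5],
    [[0, 0, 0], [-2.4, 0, -2.1], 2.5],
    [[0, 0, 0], [-2.4, 0, -2.1], 2.5],
    [[0, 0, 0], [-2.4, 0, -2.1], 2.5],
    [[0, -6, 0], [0, 0, -0.5], 2.5],
    [[0, -6, 0], [0, 0, -0.5], 2.5],
    [[0, -6, 0], [0, 0, -0.5], 2.5],
    [[0, -6, 0], [0, 0, -0.5], 2.5],
    [[0, -6, 0], [0, 0, -0.5], 2.5],
    [[0, -6, 0], [0, 0, -0.5], 2.5],
    [[0, -6, 0], [0, 0, -0.5], 2.5],
  ],
)

```text
clock: 16.92
tool_pos: [0.5591, -0.054, 0.1848]
eef_rot: [0.364, 0.603, -0.363, 0.609]
contact_force: [-0.5, 0.2, -1.9]
opening: 0.337
```

```bash
cat >> h.py <<'E'
DT=np.array([.667,0,-.745])/np.hypot(.667,.745); CT=np.array([0,0,.0064])
def pin(st=None):
    st=st or r.get_state(); R0=Ro.from_quat(st["eef_rot"]); d=R0.apply(DT); c=st["tool_pos"]+R0.apply(CT)
    print("nose",(c+.0775*d).round(4),"d",d.round(3)); return R0
def tonose(nose,az,tilt=48):
    R=frame(az,tilt); d=R.apply(DT); tcp=np.array(nose)-.0775*d-R.apply(CT); to(tcp-R.apply([.008,0,0]),R)
E
python3 - <<'E'
from h import *
show();pin()
to([.53,.05,.2],frame(10,0))
E
```

```text
grasp [ 0.5591 -0.054   0.1928] x [ 0.008 -0.003 -1.   ] y [0.882 0.471 0.006] z [ 0.471 -0.882  0.007] q [ 0.48  0.81 -0.84  1.81  0.79  0.88 -0.24]
nose [ 0.5354 -0.0089  0.1328] d [-0.345  0.655 -0.672]
t 16.92 rot [-71.9   0.5  -0.1] shift(tool0) [ -0.77   2.33 -10.55] F [-0.5  0.2 -1.9] op 29.6
```

Request:
drive_tool(
  deltas=[
    [[0, 0, 0], [-1, 0.7, -3.5], 2.5],
    [[0, 0, 0], [-1, 0.8, -3.5], 2.5],
    [[0, 0, 0], [-1, 0.8, -3.5], 2.5],
    [[-7, 0, 0], [0, 0, 0], 2.5],
    [[-7, 0, 0], [0, 0, 0], 2.5],
    [[-7, 0, 0], [0, 0, 0], 2.5],
    [[-7, 0, 0], [0, 0, 0], 2.5],
    [[-7, 0, 0], [0, 0, 0], 2.5],
    [[-7, 0, 0], [0, 0, 0], 2.5],
    [[-7, 0, 0], [0, 0, 0], 2.5],
    [[-7, 0, 0], [0, 0, 0], 2.5],
    [[-7, 0, 0], [0, 0, 0], 2.5],
  ],
)

```text
clock: 17.92
tool_pos: [0.5295, 0.0492, 0.2136]
eef_rot: [-0.009, 0.706, 0.009, 0.708]
contact_force: [0.2, 0.1, -1.5]
opening: 0.335
```

Request:
drive_tool(
  deltas=[
    [[-7, 0, 0], [0, 0, 0], 2.5],
    [[0, -5, 0], [0, 0, 0.5], 2.5],
    [[0, -5, 0], [0, 0, 0.5], 2.5],
    [[0, -5, 0], [0, 0, 0.5], 2.5],
    [[0, -5, 0], [0, 0, 0.5], 2.5],
    [[0, -5, 0], [0, 0, 0.5], 2.5],
    [[0, -5, 0], [0, 0, 0.5], 2.5],
  ],
)

```text
clock: 18.5
tool_pos: [0.5573, 0.0525, 0.2202]
eef_rot: [-0.037, 0.504, 0.06, 0.861]
contact_force: [0.5, -1.1, -1.6]
opening: 0.337
```

```bash
python3 - <<'E'
from h import *
show();pin()
tonose([.6145,.2353,.10],10)
E
```

```text
grasp [0.5534 0.052  0.2271] x [ 0.485  0.066 -0.872] y [-0.141  0.99  -0.004] z [0.863 0.124 0.49 ] q [ 0.45  0.76 -1.07  2.25  1.78  0.73 -0.19]
nose [0.538  0.0495 0.15  ] d [-0.319 -0.049 -0.946]
t 18.5 rot [ -1.4 -18.7   1.4] shift(tool0) [ 7.91 17.3   4.54] F [ 0.5 -1.1 -1.6] op 29.6
```

Request:
drive_tool(
  deltas=[
    [[0, -5, 0], [0, 2, 0.5], 2.5],
    [[0, -5, 0], [0, 3, 0.5], 2.5],
    [[0, -5, 0], [0, 3, 0.5], 2.5],
    [[0, -4, 0], [0, 3, 0.5], 2.5],
    [[0, 0, 0], [0, 3, 0], 2.5],
    [[0, 0, 0], [0, 2, 0], 2.5],
    [[0, 0, 0], [0, 0, 0], 2.5],
  ],
)

```text
clock: 19.08
tool_pos: [0.5499, 0.217, 0.2301]
eef_rot: [-0.027, 0.361, 0.068, 0.93]
contact_force: [-0.0, 0.0, -1.5]
opening: 0.337
```

```bash
python3 - <<'E'
from h import *
show();pin()
tonose([.6145,.2353,.06],10)
E
```

```text
grasp [0.544  0.2161 0.2355] x [ 0.73   0.108 -0.675] y [-0.147  0.989 -0.001] z [0.667 0.1   0.738] q [ 0.    0.91 -1.14  2.39  2.09  1.34 -0.81]
nose [0.5534 0.2175 0.1573] d [-0.01  -0.002 -1.   ]
t 19.08 rot [-1.  -0.4  1.2] shift(tool0) [11.18  0.86 -2.96] F [-0.   0.  -1.5] op 29.7
```

Request:
drive_tool(
  deltas=[
    [[0, 0, 1], [2.5, 0.2, -0.5], 2.5],
    [[0, 0, 0], [3, 0.2, -0.8], 2.5],
    [[0, 0, 0], [3, 0.2, -0.8], 2.5],
    [[0, 0, 0], [2.3, 0.2, -0.7], 2.5],
    [[0, 0, 0], [0, 0, 0], 2.5],
    [[0, 0, 0], [0, 0, 0], 2.5],
  ],
)

```text
clock: 19.58
tool_pos: [0.6098, 0.2267, 0.1351]
eef_rot: [-0.025, 0.362, 0.071, 0.929]
contact_force: [-0.2, 0.4, -1.3]
opening: 0.338
```

```bash
python3 - <<'E'
from h import *
show();pin()
tonose([.6145,.2353,.05],10)
t=r.snapshot("top");s=r.snapshot("side")
print("pred hole",proj(t,[.6145,.2353,.036]),proj(s,[.6145,.2353,.036]))
def c(S,x,y,w,h,k): return cv2.resize(S["color"][y:y+h,x:x+w,::-1],(w*k,h*k),interpolation=cv2.INTER_CUBIC)
cv2.imwrite("pics/a5.png",np.hstack([c(t,160,130,80,80,5),c(s,230,120,80,80,5)]))
E
```

```text
grasp [0.6039 0.2258 0.1405] x [ 0.727  0.114 -0.677] y [-0.151  0.989  0.005] z [0.669 0.098 0.736] q [ 0.01  1.13 -1.03  2.26  2.31  1.36 -0.75]
nose [0.613  0.2276 0.0623] d [-0.013  0.003 -1.   ]
t 19.58 rot [-1.1 -0.6  0.8] shift(tool0) [ 0.98  0.77 -0.78] F [-0.2  0.4 -1.3] op 29.7
pred hole [193.68805695 172.7617912 ] [270.2100422  164.78086547]
```

View pics/a5.png

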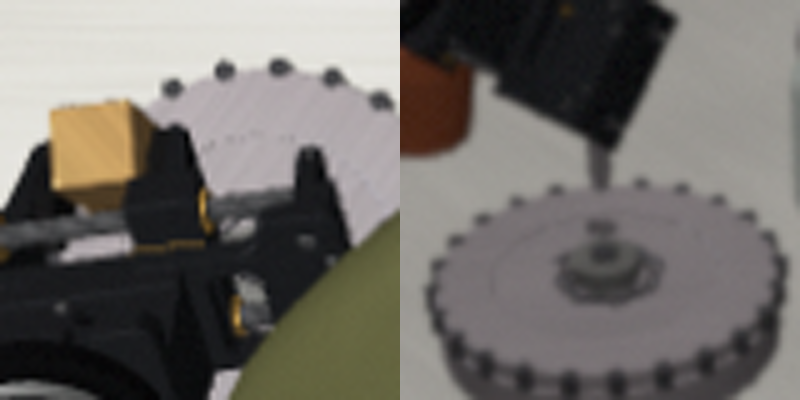

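```bash
python3 - <<'E'
from h import *
import pickle
S=pickle.load(open("S0.pkl","rb"));s=S["side"];t=S["top"]
print(proj(s,[.613,.2276,.0623]),"seen 269.6 157.0")
print("handle end top, pred",proj(t,np.array([.6098,.2267,.1351])+np.array([.669,.098,.736])*.0064+[0.0003,0,.0225]),"seen",160+96/5-.4,130+145/5-.4)
show();tonose([.6145,.2353,.045],10)
E
```

```text
[270.69587303 157.53010141] seen 269.6 157.0
handle end top, pred [178.33401603 158.20607219] seen 178.79999999999998 158.6
grasp [0.6038 0.2268 0.1428] x [ 0.729  0.117 -0.674] y [-0.153  0.988  0.006] z [0.667 0.099 0.739] q [ 0.01  1.13 -1.03  2.27  2.31  1.36 -0.75]
t 19.68 rot [-1.1 -0.4  0.7] shift(tool0) [ 1.47  0.65 -1.33] F [ 0.4  0.7 -0.9] op 29.9
```

Request:
drive_tool(
  deltas=[
    [[-1, -0.4, 0.7], [0.7, 0.3, -0.6], 2.5],
    [[0, 0, 0], [0.7, 0.3, -0.6], 2.5],
    [[0, 0, 0], [0, 0, 0], 2.5],
    [[0, 0, 0], [0, 0, 0], 2.5],
    [[0, 0, 0], [0, 0, 0], 2.5],
  ],
)

```text
clock: 20.1
tool_pos: [0.6115, 0.2343, 0.1187]
eef_rot: [-0.03, 0.357, 0.081, 0.93]
contact_force: [-0.3, -0.3, -1.4]
opening: 0.335
```

```bash
python3 - <<'E'
from h import *
show();pin();tonose([.6145,.2353,.028],10)
E
```

```text
grasp [0.6057 0.2333 0.1241] x [ 0.732  0.129 -0.669] y [-0.173  0.985  0.001] z [0.659 0.115 0.743] q [-0.    1.17 -1.01  2.26  2.36  1.38 -0.75]
nose [0.6155 0.2351 0.046 ] d [-0.002  0.001 -1.   ]
t 20.1 rot [-0.1  0.  -0. ] shift(tool0) [ 1.13  0.04 -1.4 ] F [-0.3 -0.3 -1.4] op 29.5
```

Nose is 1 mm off the hole, pin vertical. Lowering 2 cm.

Request:
drive_tool(
  deltas=[
    [[0, 0, 0], [0.4, 0, -0.5], 2.5],
    [[0, 0, 0], [0.4, 0, -0.5], 2.5],
    [[0, 0, 0], [0.3, 0, -0.4], 2.5],
    [[0, 0, 0], [0.1, 0, -0.1], 2.5],
    [[0, 0, 0], [0, 0, 0], 2.5],
  ],
)

```text
clock: 20.52
tool_pos: [0.6102, 0.2337, 0.0979]
eef_rot: [-0.031, 0.358, 0.081, 0.93]
contact_force: [0.5, 0.1, -1.2]
opening: 0.336
```

```bash
python3 - <<'E'
from h import *
show();pin();tonose([.6145,.2353,.026],10)
E
```

```text
grasp [0.6044 0.2327 0.1032] x [ 0.731  0.128 -0.67 ] y [-0.172  0.985  0.001] z [0.66  0.115 0.742] q [-0.01  1.21 -0.99  2.26  2.39  1.4  -0.77]
nose [0.6141 0.2345 0.0251] d [-0.004 -0.    -1.   ]
t 20.52 rot [-0.1 -0.1  0. ] shift(tool0) [-0.03  0.08  0.09] F [ 0.5  0.1 -1.2] op 29.6
```

```bash
cat >> h.py <<'E'
C=np.array([.590,.1975]);TH0=np.radians(57.0)
def arc(turns,z,start=None):
    R0=pin(); st=r.get_state(); d=R0.apply(DT); n=st["tool_pos"]+R0.apply(CT)+.0775*d
    v=n[:2]-C; print("F",st["contact_force"].round(1),"rad",np.hypot(*v).round(4),"turn",round(np.arctan2(v[1],v[0])-TH0,3),"t",st["clock"])
    p=n
    for a in turns:
        q=np.array([*(C+.045*np.array([np.cos(TH0+a),np.sin(TH0+a)])),z]); print(a,(R0.inv().apply(q-p)*100).round(2)); p=q
E
python3 - <<'E'
from h import *
arc([.1,.2,.3,.4,.5,.6],.026)
E
```

```text
nose [0.6141 0.2345 0.0251] d [-0.004 -0.    -1.   ]
F [ 0.5  0.1 -1.2] rad 0.0441 turn -0.003 t 20.5167
0.1 [-0.28  0.36 -0.13]
0.2 [-0.28  0.25 -0.25]
0.3 [-0.29  0.22 -0.26]
0.4 [-0.31  0.17 -0.28]
0.5 [-0.32  0.13 -0.29]
0.6 [-0.33  0.09 -0.3 ]
```

Request:
drive_tool(
  deltas=[
    [[0, 0, 0], [-0.14, 0.18, -0.07], 2.5],
    [[0, 0, 0], [-0.14, 0.18, -0.07], 2.5],
    [[0, 0, 0], [-0.14, 0.12, -0.12], 2.5],
    [[0, 0, 0], [-0.14, 0.12, -0.12], 2.5],
    [[0, 0, 0], [-0.15, 0.11, -0.13], 2.5],
    [[0, 0, 0], [-0.14, 0.11, -0.13], 2.5],
    [[0, 0, 0], [-0.15, 0.09, -0.14], 2.5],
    [[0, 0, 0], [-0.16, 0.08, -0.14], 2.5],
    [[0, 0, 0], [-0.16, 0.07, -0.14], 2.5],
    [[0, 0, 0], [-0.16, 0.06, -0.15], 2.5],
    [[0, 0, 0], [0, 0, 0], 2.5],
  ],
)

```text
clock: 21.43
tool_pos: [0.5897, 0.2415, 0.0998]
eef_rot: [-0.031, 0.357, 0.081, 0.93]
contact_force: [2.4, -4.1, -0.8]
opening: 0.339
```

```bash
python3 - <<'E'
from h import *
arc([.55,.6,.65,.7],.0225)
E
```

```text
nose [0.5937 0.2422 0.0271] d [-0.002 -0.    -1.   ]
F [ 2.4 -4.1 -0.8] rad 0.0449 turn 0.494 t 21.4333
0.55 [ 0.13  0.07 -0.51]
0.6 [-0.16  0.04 -0.15]
0.65 [-0.17  0.03 -0.15]
0.7 [-0.17  0.02 -0.15]
```

```bash
sed -i 's/C+.045\*/C+.0435*/' h.py; python3 - <<'E'
from h import *
arc([.5,.55,.6,.65,.7],.0225)
E
```

```text
nose [0.5937 0.2422 0.0271] d [-0.002 -0.    -1.   ]
F [ 2.4 -4.1 -0.8] rad 0.0449 turn 0.494 t 21.4333
0.5 [ 0.26 -0.12 -0.38]
0.55 [-0.16  0.05 -0.14]
0.6 [-0.16  0.04 -0.14]
0.65 [-0.16  0.03 -0.14]
0.7 [-0.16  0.02 -0.15]
```

Request:
drive_tool(
  deltas=[
    [[0, 0, 0], [0.26, -0.12, -0.38], 2.5],
    [[0, 0, 0], [0, 0, 0], 2.5],
    [[0, 0, 0], [-0.16, 0.05, -0.14], 2.5],
    [[0, 0, 0], [0, 0, 0], 2.5],
  ],
)

```text
clock: 21.77
tool_pos: [0.5889, 0.2415, 0.0971]
eef_rot: [-0.029, 0.354, 0.081, 0.931]
contact_force: [5.0, -2.4, 3.7]
opening: 0.338
```

```bash
python3 - <<'E'
from h import *
arc([.6,.65,.7],.0225)
E
```

```text
nose [0.5933 0.2425 0.0244] d [ 0.003  0.003 -1.   ]
F [ 5.  -2.4  3.7] rad 0.0451 turn 0.504 t 21.7667
0.6 [-0.21 -0.08 -0.44]
0.65 [-0.16  0.03 -0.14]
0.7 [-0.16  0.02 -0.14]
```

Request:
drive_tool(
  deltas=[
    [[0, 0, 0], [-0.16, 0.04, -0.14], 2.5],
    [[0, 0, 0], [0, 0, 0], 2.5],
    [[0, 0, 0], [-0.16, 0.03, -0.14], 2.5],
    [[0, 0, 0], [0, 0, 0], 2.5],
    [[0, 0, 0], [-0.16, 0.02, -0.14], 2.5],
    [[0, 0, 0], [0, 0, 0], 2.5],
  ],
)

```text
clock: 22.27
tool_pos: [0.5829, 0.241, 0.0971]
eef_rot: [-0.029, 0.354, 0.08, 0.931]
contact_force: [7.1, -2.5, 2.1]
opening: 0.337
```

```bash
python3 - <<'E'
from h import *
arc([.7,.75,.8,.85,.9],.0225)
E
```

```text
nose [0.5873 0.2419 0.0244] d [ 0.003  0.003 -1.   ]
F [ 7.1 -2.5  2.1] rad 0.0445 turn 0.637 t 22.2667
0.7 [-0.09 -0.08 -0.33]
0.75 [-0.16  0.   -0.14]
0.8 [-0.16 -0.01 -0.14]
0.85 [-0.16 -0.02 -0.14]
0.9 [-0.16 -0.03 -0.14]
```

Request:
drive_tool(
  deltas=[
    [[0, 0, 0], [-0.15, 0, -0.16], 2.5],
    [[0, 0, 0], [0, 0, 0], 2.5],
    [[0, 0, 0], [-0.16, -0.01, -0.14], 2.5],
    [[0, 0, 0], [0, 0, 0], 2.5],
    [[0, 0, 0], [-0.16, -0.02, -0.14], 2.5],
    [[0, 0, 0], [0, 0, 0], 2.5],
  ],
)

```text
clock: 22.77
tool_pos: [0.5767, 0.2397, 0.0971]
eef_rot: [-0.029, 0.354, 0.08, 0.931]
contact_force: [7.4, -3.2, 2.7]
opening: 0.334
```

```bash
python3 - <<'E'
from h import *
arc([.85,.9,.95,1,1.05],.0225)
E
```

```text
nose [0.5811 0.2407 0.0244] d [ 0.004  0.003 -1.   ]
F [ 7.4 -3.2  2.7] rad 0.0441 turn 0.778 t 22.7667
0.85 [-0.11 -0.08 -0.35]
0.9 [-0.16 -0.03 -0.14]
0.95 [-0.16 -0.04 -0.14]
1 [-0.16 -0.05 -0.14]
1.05 [-0.16 -0.06 -0.14]
```

Request:
drive_tool(
  deltas=[
    [[0, 0, 0], [-0.16, -0.04, -0.15], 2.5],
    [[0, 0, 0], [0, 0, 0], 2.5],
    [[0, 0, 0], [-0.16, -0.03, -0.14], 2.5],
    [[0, 0, 0], [0, 0, 0], 2.5],
  ],
)

```text
clock: 23.1
tool_pos: [0.5725, 0.2386, 0.0971]
eef_rot: [-0.029, 0.354, 0.081, 0.931]
contact_force: [6.8, -2.4, 2.5]
opening: 0.335
```

Request:
drive_tool(
  deltas=[
    [[0, 0, 0], [-0.16, -0.04, -0.15], 2.5],
    [[0, 0, 0], [0, 0, 0], 2.5],
    [[0, 0, 0], [0, 0, 0], 2.5],
  ],
)

```text
clock: 23.35
tool_pos: [0.5705, 0.2379, 0.0971]
eef_rot: [-0.029, 0.354, 0.081, 0.931]
contact_force: [6.6, -2.1, 2.8]
opening: 0.331
```

```bash
python3 - <<'E'
from h import *
arc([.95,1,1.05,1.1],.0225)
E
```

```text
nose [0.5749 0.2389 0.0244] d [ 0.004  0.004 -1.   ]
F [ 6.6 -2.1  2.8] rad 0.0441 turn 0.925 t 23.35
0.95 [ 0.05 -0.08 -0.2 ]
1 [-0.16 -0.05 -0.14]
1.05 [-0.16 -0.06 -0.14]
1.1 [-0.15 -0.07 -0.14]
```

Request:
drive_tool(
  deltas=[
    [[0, 0, 0], [-0.16, -0.05, -0.15], 2.5],
    [[0, 0, 0], [0, 0, 0], 2.5],
    [[0, 0, 0], [-0.16, -0.05, -0.14], 2.5],
    [[0, 0, 0], [0, 0, 0], 2.5],
  ],
)

```text
clock: 23.68
tool_pos: [0.5661, 0.2363, 0.0969]
eef_rot: [-0.029, 0.354, 0.081, 0.931]
contact_force: [6.9, -1.8, 2.2]
opening: 0.34
```

Request:
drive_tool(
  deltas=[
    [[0, 0, 0], [-0.15, -0.06, -0.15], 2.5],
    [[0, 0, 0], [0, 0, 0], 2.5],
    [[0, 0, 0], [0, 0, 0], 2.5],
  ],
)

```text
clock: 23.93
tool_pos: [0.5639, 0.2355, 0.0966]
eef_rot: [-0.029, 0.355, 0.081, 0.931]
contact_force: [6.2, -1.5, 1.3]
opening: 0.337
```

```bash
python3 - <<'E'
from h import *
arc([1.1,1.15,1.2,1.25,1.3],.0225)
E
```

```text
nose [0.5682 0.2365 0.0239] d [ 0.002  0.004 -1.   ]
F [ 6.2 -1.5  1.3] rad 0.0447 turn 1.085 t 23.9333
1.1 [ 0.08 -0.13 -0.12]
1.15 [-0.15 -0.08 -0.13]
1.2 [-0.15 -0.09 -0.13]
1.25 [-0.14 -0.1  -0.13]
1.3 [-0.14 -0.11 -0.12]
```

Request:
drive_tool(
  deltas=[
    [[0, 0, 0], [-0.02, -0.08, -0.28], 2.5],
    [[0, 0, 0], [0, 0, 0], 2.5],
    [[0, 0, 0], [0, 0, 0], 2.5],
  ],
)

```text
clock: 24.18
tool_pos: [0.5619, 0.2347, 0.0947]
eef_rot: [-0.029, 0.355, 0.082, 0.931]
contact_force: [6.4, -0.3, 0.6]
opening: 0.334
```

Request:
drive_tool(
  deltas=[
    [[0, 0, 0], [-0.15, -0.09, -0.14], 2.5],
    [[0, 0, 0], [0, 0, 0], 2.5],
    [[0, 0, 0], [0, 0, 0], 2.5],
  ],
)

```text
clock: 24.43
tool_pos: [0.5601, 0.2334, 0.0947]
eef_rot: [-0.029, 0.354, 0.081, 0.931]
contact_force: [6.3, -0.4, 0.9]
opening: 0.333
```

```bash
python3 - <<'E'
from h import *
show(); arc([1.1,1.15,1.2,1.25,1.3],.0225)
E
```

```text
grasp [0.5542 0.2323 0.1   ] x [ 0.735  0.131 -0.665] y [-0.172  0.985  0.004] z [0.655 0.111 0.747] q [-0.08  1.25 -1.    2.39  2.38  1.57 -0.9 ]
nose [0.5645 0.2345 0.0219] d [ 0.002  0.005 -1.   ]
F [ 6.3 -0.4  0.9] rad 0.0449 turn 1.18 t 24.4333
1.1 [0.25 0.   0.29]
1.15 [-0.15 -0.08 -0.13]
1.2 [-0.15 -0.09 -0.13]
1.25 [-0.14 -0.1  -0.13]
1.3 [-0.14 -0.11 -0.12]
```

Nose is now below the plate top: in the lock hole. Pushing down gradually.

Request:
drive_tool(
  deltas=[
    [[0, 0, 0], [0.2, 0, -0.22], 2.5],
    [[0, 0, 0], [0.2, 0, -0.22], 2.5],
    [[0, 0, 0], [0, 0, 0], 2.5],
    [[0, 0, 0], [0, 0, 0], 2.5],
  ],
)

```text
clock: 24.77
tool_pos: [0.56, 0.2337, 0.0886]
eef_rot: [-0.028, 0.355, 0.082, 0.931]
contact_force: [5.1, -0.3, 2.1]
opening: 0.34
```

```bash
python3 - <<'E'
from h import *
arc([1.2],.0045)
E
```

```text
nose [0.5644 0.2348 0.0159] d [ 0.002  0.005 -1.   ]
F [ 5.1 -0.3  2.1] rad 0.0453 turn 1.178 t 24.7667
1.2 [ 0.74 -0.21 -0.86]
```

Dropping smoothly (6 mm, little force). Continuing down about 12 mm.

Request:
drive_tool(
  deltas=[
    [[0, 0, 0], [0.2, 0, -0.22], 2.5],
    [[0, 0, 0], [0.2, 0, -0.22], 2.5],
    [[0, 0, 0], [0.2, 0, -0.22], 2.5],
    [[0, 0, 0], [0, 0, 0], 2.5],
    [[0, 0, 0], [0, 0, 0], 2.5],
  ],
)

```text
clock: 25.18
tool_pos: [0.5601, 0.2336, 0.0795]
eef_rot: [-0.028, 0.355, 0.082, 0.931]
contact_force: [6.5, -0.1, 0.6]
opening: 0.34
```

```bash
python3 - <<'E'
from h import *
arc([1.2],.0035)
E
```

```text
nose [0.5644 0.2347 0.0068] d [ 0.002  0.005 -1.   ]
F [ 6.5 -0.1  0.6] rad 0.0452 turn 1.179 t 25.1833
1.2 [ 0.21 -0.2  -0.26]
```

Request:
drive_tool(
  deltas=[
    [[0, 0, 0], [0.15, 0, -0.17], 2.5],
    [[0, 0, 0], [0.12, 0, -0.13], 2.5],
    [[0, 0, 0], [0, 0, 0], 2.5],
    [[0, 0, 0], [0.15, -0.03, 0.13], 2.5],
    [[0, 0, 0], [0, 0, 0], 2.5],
  ],
)

```text
clock: 25.6
tool_pos: [0.5614, 0.2342, 0.0769]
eef_rot: [-0.028, 0.354, 0.083, 0.931]
contact_force: [-0.2, -2.5, 11.5]
opening: 0.338
```

```bash
python3 - <<'E'
from h import *
arc([1.2],.0035)
E
```

```text
nose [0.5658 0.2354 0.0042] d [ 0.002  0.006 -1.   ]
F [-0.2 -2.5 11.5] rad 0.045 turn 1.144 t 25.6
1.2 [-0.08 -0.24 -0.16]
```

Fully home (nose 4.2 mm, floor 4 mm, 11 N up), and the wheel load is now on the lock hole. Next: release and retract.

Request:
drive_tool(
  deltas=[
    [[0, 0, 0], [-0.1, 0, 0.1], 2.5],
    [[0, 0, 0], [0, 0, 0], 4],
    [[0, 0, 0], [0, 0, 0], 6],
    [[0, 0, 0], [0, 0, 0], 6],
    [[0, 0, 0], [0, 0, 0], 6],
    [[0, 0, 0], [0, 0, 0], 6],
    [[0, 0, 0], [0, 0, 0], 6],
  ],
)

```text
clock: 26.18
tool_pos: [0.5602, 0.2319, 0.0752]
eef_rot: [-0.031, 0.357, 0.081, 0.93]
contact_force: [-0.1, -0.8, 0.3]
opening: 0.676
```

Request:
drive_tool(
  deltas=[
    [[0, 0, 0], [-0.5, 0, 0.5], 6],
    [[0, 0, 0], [-1, 0, 1], 6],
    [[0, 0, 0], [-2, 0, 2], 6],
    [[0, 0, 0], [-2, 0, 2], 6],
    [[0, 0, 0], [-2, 0, 2], 6],
    [[0, 0, 0], [-2, 0, 2], 6],
    [[0, 0, 0], [0, -3.5, 0], 6],
    [[0, 0, 0], [0, -3.5, 0], 6],
    [[0, 0, 0], [0, -3.5, 0], 6],
    [[0, 0, 0], [0, -3.5, 0], 6],
    [[0, 0, 0], [0, -3.5, 0], 6],
    [[0, 0, 0], [0, 0, 0], 6],
  ],
)

```text
clock: 27.18
tool_pos: [0.5835, 0.0474, 0.2082]
eef_rot: [-0.031, 0.359, 0.073, 0.93]
contact_force: [0.9, -0.7, -1.0]
opening: 0.683
```

```bash
python3 - <<'E'
from h import *
show()
t=r.snapshot("top");s=r.snapshot("side")
def c(S,x,y,w,h,k): return cv2.resize(S["color"][y:y+h,x:x+w,::-1],(w*k,h*k),interpolation=cv2.INTER_CUBIC)
cv2.imwrite("pics/a6.png",np.hstack([c(t,150,60,160,200,2),c(s,220,100,90,100,4),np.zeros((400,1,3),np.uint8)]))
E
```

```text
grasp [0.5777 0.0465 0.2136] x [ 0.732  0.114 -0.672] y [-0.158  0.987 -0.005] z [0.663 0.11  0.741] q [ 0.45  0.95 -1.1   2.46  2.4   1.14 -0.64]
```

View pics/a6.png

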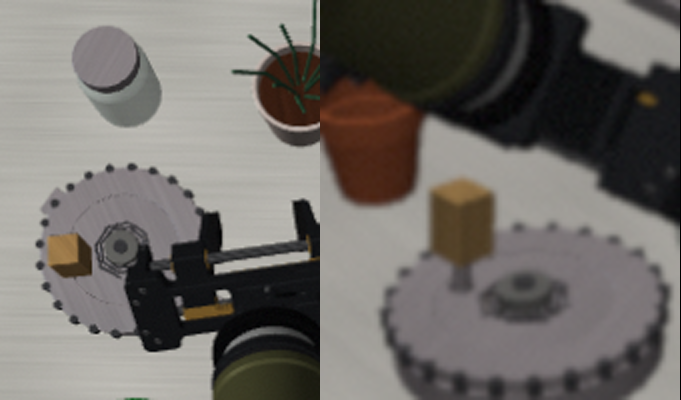

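```bash
python3 - <<'E'
from h import *
print(r.finish_job(), r.get_state()["clock"])
E
```

```text
the job is handed in; nothing more can be done
the job is handed in; nothing more can be done
```

The job is handed in: the pin is locked in the wheel and alone keeps it turned. The clock read about 27 s at the last check, against the 64 s limit.

**What I did:**
- **Laying down:** I pulled the pin from the pot by its shank and toppled it flat onto the black base from about a 47° lean, then let go.
- **Extra step:** I turned the pin on the base with a short vertical grip on its handle and let go again. This was so the tilted gripper would clear the dill pot.
- **Locking:** I took the pin up by the handle and put the shank through the wheel's hole. I turned the wheel counterclockwise, pressing lightly, until the nose dropped at about 1.1–1.2 rad, then pushed it home, let go and backed away.

**Last checks:**
- **Depth:** the nose was at about 4.2 mm, where the lock hole's floor is 4 mm, with 11.5 N pushing back. The sideways force from the spring fell from about 6.5 N to near 0 N before I let go.
- **Final picture:** the pin stands upright in the turned wheel, with roughly 20 mm of shank showing (23 mm expected). The gripper is clear. The jar is in place, and so is the part of the dill pot in view.

I did not check the seed dispenser in the last picture, but the arm never went near it. I did not measure the wheel's angle after letting go. No check failed or disagreed.

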